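# Close up a shipping data logger and hold its start collar down

## Robot

A 6-joint arm with a two-finger parallel gripper is mounted at the origin on a cart in front of the work surface, level with it; the furniture and walls round the work are solid. World frame = base frame: x ahead of the robot, y to its left, z up, the work surface at z = 0. Lengths are in mm, angles in degrees, forces in N, time in s.
With the tool pointing down it reaches from about 350 to 850 mm from the base axis. Payload 8.1 kg.
Tool frame: the origin (TCP) lies at the very end of the fingers, on their centre line; the grasp point (between the pads) lies grip_depth behind it (grip_depth is the distance from the TCP to the grasp point, in mm); z points along the fingers, y is the direction in which the jaws open and shut (so a half turn about z gives the same grasp; the last joint's range is limited). The gripper opens to 85 mm and grips with 20 to 120 N. Pads are 22 mm wide; open, the fingers measure 114 mm over their backs; the gripper's body (76 mm by 85 mm) begins 54 mm behind the grasp point. The pads swing forward as they close: fully open they stand 13 mm farther back than shut.
Start: joints at [66.326, 7.471, 85.268, -0, 87.261, -4.893], TCP at [193.155, 568.064, 231.292] pointing down, gripper open.
Joint ranges: [-169.43, 169.43], [-51.17, 129.36], [1.28, 143.12], [-76.62, 256.62], [0, 156.53], [-152.29, 152.29]. Speed limits (degrees/s): [136.94, 136.94, 159.86, 180, 180, 180].

## Interface

Orientations are given as [roll, pitch, yaw] about the fixed x, y, z axes, in that order (R = Rz(yaw) Ry(pitch) Rx(roll)).
In Python, from bench import * gives the robot as it stands.
- The arm moves only by the tool step_arm, never from a script. Its argument "plan" is a list of rows, each an object of numbers: "grip": the finger opening in cm, from 0 to 8.54; "tx", "ty", "tz": the shift along the tool's x, y, z in cm; "ax", "ay", "az": the turn, a rotation vector about the tool's x, y, z in degrees. In form: [{"grip": .., "tx": .., "ty": .., "tz": .., "ax": .., "ay": .., "az": ..}, ...]. A call has 1 to 8 rows; each row shifts and turns the commanded pose from where the row before left it, along the tool's axes as they then stand; what a row does not reach is not made up. A row lasts 1/12 s, in which the tool goes at most 41.7 mm and 7.16 degrees, less where a joint would pass 70% of its speed; a pose out of reach is approached as far as the arm can. A call with a gripper value outside its range is refused whole. The fingers move at their own pace and stop on an object; "newtons" is the grip in N (left out, the last holds). Time passes only in rows, so rows that do not move let the fingers close. It gives the time, the measured TCP pose, the force and the opening at its end, in the units of the state.
- sense(): the state, without advancing time (a new reading comes with each control period).
- snapshot(name): name is "scene" or "top" or "wrist"; returns the picture (384x512x3 uint8, red, green, blue); there is no depth.
- camera_model(name): a dict with "intrinsics" (3x3 intrinsics, pixels), "pose" (4x4, takes a point from camera to world coordinates); the wrist camera has in their place "T_tool_cam" (4x4, takes a point from camera to tool coordinates, whose origin is the TCP and whose axes are the flange's). Camera axes: x right, y down, z forward; pixel columns grow to the right and rows downward; lengths in mm; the calibration is good to about 2 mm. A picture is of the moment at which its call begins: read the wrist's pose just before it. camera_model takes no time and is no camera call.
- hand_in(): hands the job in, once; it reports no verdict.
The state is a dict: "time": time; "joint_pos": joint angles; "qd": joint speeds; "joint_efforts": joint torques, N m; "tool_pos": TCP position; "tcp_rot": TCP orientation; "ft_force": force on the tool from outside, world axes, zero at the start; "wrist_torque": the same for the moment, N m; "finger_gap": finger opening in mm.
Only numpy, scipy, OpenCV 4.12 (cv2) and the standard library are available. Lean on these libraries where they do the work, as an engineer would, in place of code of your own. Each camera call takes 0.05 s, during which the arm holds its last target.

## Task

Get the shipping data logger in its bench cradle ready to travel: first slide its black battery cover fully shut, then turn the knurled collar on its hub until the hidden keyways drop over the pins, and push the collar fully home against its spring. The logger only starts while the collar is held down, so finish still holding it pushed home; leave everything else on the table where it is.

Things in the scene. Friction and masses are not known exactly. Their poses are not given: they have to be found in the camera images.
- logger: shipping data logger: light grey case 98 x 210 mm (its own x by y), flat top 54 mm above the table, in a dark steel cradle 128 x 238 mm that is screwed down and cannot move. Origin: centre of the cradle's underside, on the table; z up; y runs along the case from the collar end (-y) to the battery end (+y); the display is on the -x side.
- hub (a point): centre of the dark round hub's top face (54 mm across, 8 mm high), 62 mm above the table, on the collar's upright axis, 66 mm from the logger's centre toward its -y; axes as the logger's. A fixed steel spindle, 24 mm across, rises 26 mm above this point and bears three radial pins 120 degrees apart, their tops 16 mm above this point. The collar hides the pins; which way they point varies.
- collar_center (a point): loose knurled aluminium collar with a black disc on top, 51 mm across, 32 mm high, 0.06 to 0.12 kg; this point is its centre, half-way up. It starts on the pin tops (32 mm above hub), the spindle 10 mm up its bore with 1 mm of play, and cannot be forced down. Let in, it drops 10 mm onto the orange ring (22 mm above hub); home is 5 mm lower (17 mm).
- collar_bore (a point): centre of the collar's underside, 16 mm below its centre. Three keyways, 120 degrees apart, are hidden inside the bore above it; nothing outside marks them and this reading's yaw does not tell where the pins are. They pass the pins within about 6 degrees either way. The collar starts at least 20 degrees off, so a turn of 20 to 100 degrees, in either direction, finds them.
- battery_cover (a joint): travel of the black battery cover along the logger's y axis, m: 0 = fully shut (toward the collar, against its stop), at most 0.048 = open (moved toward the logger's +y). It stays where it is left; about 1.5 N of friction.
- cover_rib (a point): the raised thumb rib of the battery cover: 36 mm long along the logger's x, 8 mm thick along its y, standing 12 mm above the cover, whose top face is 58 mm above the table (rib top 70 mm). This point is inside the rib, on its centre lines, 64 mm above the table; axes as the logger's. Shut, it is 25 mm from the logger's centre along +y, and 65 mm from the near side of the collar.
- start_ring (a joint): how far the orange sprung ring round the hub, under the collar, is pressed down, m: 0 = up, 0.005 = fully down on its rigid stop. It pushes up with 3 N at first and 9 N when fully down; let go, it lifts the collar again.
- gift_box_1: bystander: white gift box, 86 x 165 x 50 mm, left of the logger; origin under its centre
- gift_box_3: bystander: smaller white gift box, 81 x 120 x 42 mm, left of the logger; origin under its centre
- coaster_stack_4: bystander: green coasters, 97 x 96 x 17 mm, right front of the logger; origin under the centre
- box_cutter_blue: bystander: closed blue box cutter, 22 x 160 x 20 mm, left front of the logger; origin under its centre
- clear_tape_roll: bystander: tape roll lying flat, 96 mm across, 45 mm high, to the right; origin under its centre
- pen_marker: bystander: black and white marker pen, 135 mm long, near the table's front edge; origin under its centre
- scissors: bystander: red-handled scissors, 199 mm long, at the left front; origin under the centre

How it is judged:
By the outcome, as a careful person would: the job done as asked, in the order asked, and still so for the second after the job is handed in, while the arm keeps its last pose, push and grip.
It also fails if it takes over 51 s, if anything falls off the work surface, if the arm or the gripper's body presses on something with over 40 N, if the wrist force passes 120 N, or if a joint passes its speed limit or range.

## Working session

There is one attempt and no reset: what is moved stays moved. The work goes in short steps, Python scripts to look and compute and a tool call to move; the robot and the scene stay as the last step left them, time stands still between calls to the robot, and variables do not carry over. Pictures are saved under pics/ and viewed, and the job is handed in when it is done.

Besides the shell and the picture viewer there is one more tool, called as a command line: name --argument value ..., lists and objects as JSON in quotes. step_arm: Moves the arm, as the interface text tells. Its arguments: {"type":"object","properties":{"plan":{"type":"array","items":{"type":"object","properties":{"grip":{"type":"number"},"tx":{"type":"number"},"ty":{"type":"number"},"tz":{"type":"number"},"ax":{"type":"number"},"ay":{"type":"number"},"az":{"type":"number"}}}},"newtons":{"type":"number"}},"required":["plan"]}

```bash
mkdir -p pics; ls
python3 - <<'E'
from bench import *
import cv2, numpy as np
s=sense(); print(s)
for n in ["scene","top","wrist"]:
    im=snapshot(n); cv2.imwrite(f"pics/{n}0.png",im[:,:,::-1]); 
    m=camera_model(n); print(n,{k:np.round(v,4).tolist() if not isinstance(v,str) else v for k,v in m.items()})
E
```

```text
pics
{'time': 0.0, 'joint_pos': array([ 6.63256996e+01,  7.51653103e+00,  8.53306820e+01,  5.77419701e-04,
        8.72633450e+01, -4.89561959e+00]), 'qd': array([-0.03411568, -0.03900814,  0.03290481,  0.04387648,  0.06722481,
       -0.01099359]), 'joint_efforts': array([-6.21899358e-05, -5.69386768e+01, -5.00556850e+01, -2.18929513e-04,
        1.46943773e-02,  8.39424001e-05]), 'tool_pos': array([192.91780628, 567.53435301, 230.21618114]), 'tcp_rot': array([-1.79889895e+02, -1.00097015e-02,  1.61221281e+02]), 'ft_force': array([-0.21390094,  0.01276369, -0.14512368]), 'wrist_torque': array([0.03956088, 0.00772845, 0.02160624]), 'finger_gap': 85.11210828717934}
scene {'intrinsics': [[498.3754, 0.0, 261.5199], [0.0, 498.3754, 190.89], [0.0, 0.0, 1.0]], 'pose': [[0.644, -0.3187, 0.6955, -701.578], [-0.7649, -0.2516, 0.593, -948.0463], [-0.014, -0.9139, -0.4057, 729.6774], [0.0, 0.0, 0.0, 1.0]]}
top {'intrinsics': [[428.9, 0.0, 258.8435], [0.0, 428.9, 188.7121], [0.0, 0.0, 1.0]], 'pose': [[-0.0141, -0.9988, 0.0467, 359.2283], [-0.9999, 0.0143, 0.0048, -17.7834], [-0.0054, -0.0467, -0.9989, 1639.1462], [0.0, 0.0, 0.0, 1.0]]}
wrist {'intrinsics': [[346.1286, 0.0, 254.4342], [0.0, 346.1286, 191.6634], [0.0, 0.0, 1.0]], 'T_tool_cam': [[0.0012, -0.9496, -0.3133, 80.5178], [1.0, 0.0008, 0.0016, -0.1613], [-0.0012, -0.3133, 0.9496, -141.2307], [0.0, 0.0, 0.0, 1.0]]}
```

View pics/scene0.png

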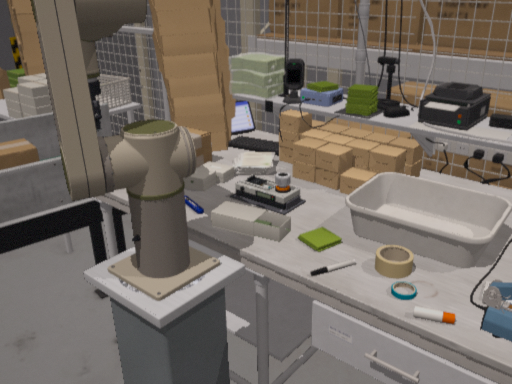

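View pics/top0.png

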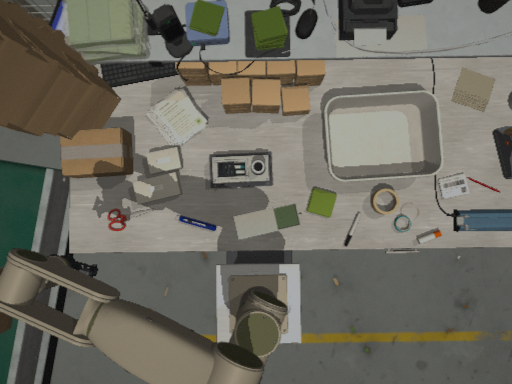

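View pics/wrist0.png

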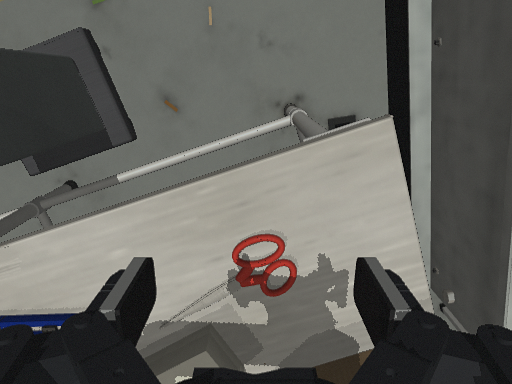

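Run:
```python
import cv2
im=cv2.imread("pics/top0.png")
c=im[140:200,195:285]; cv2.imwrite("pics/topz.png",cv2.resize(c,None,fx=8.5,fy=8.5,interpolation=cv2.INTER_CUBIC))
im=cv2.imread("pics/scene0.png")
c=im[155:255,180:320]; cv2.imwrite("pics/scz.png",cv2.resize(c,None,fx=5.5,fy=5.5,interpolation=cv2.INTER_CUBIC))
```

```text
(no output)
```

View pics/topz.png

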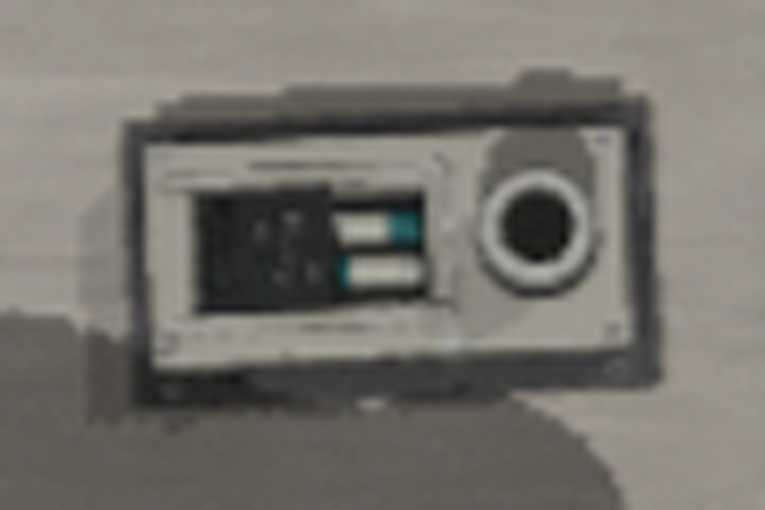

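View pics/scz.png

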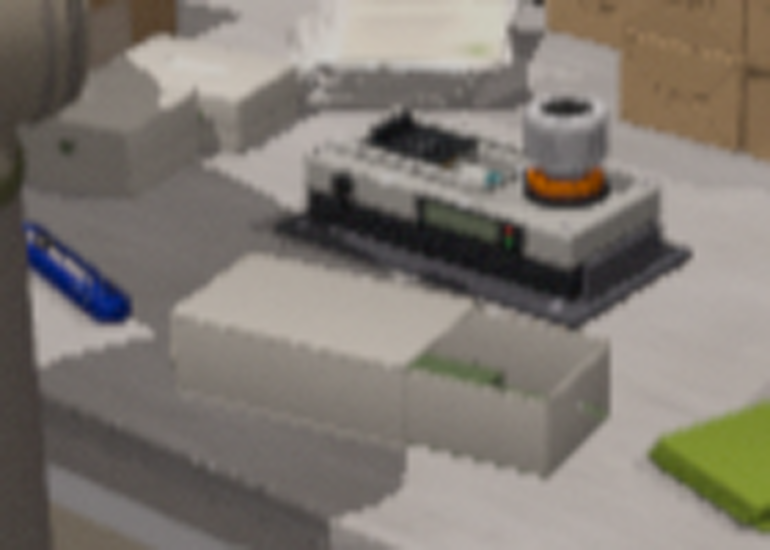

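```bash
cat > h.py <<'E'
from bench import *
import cv2, numpy as np
from scipy.spatial.transform import Rotation as R
def T_tool():
    s=sense(); T=np.eye(4); T[:3,:3]=R.from_euler('xyz',s['tcp_rot'],degrees=True).as_matrix(); T[:3,3]=s['tool_pos']; return T
def cam(n):
    m=camera_model(n); K=np.array(m['intrinsics'])
    return K,(np.array(m['pose']) if n!='wrist' else T_tool()@np.array(m['T_tool_cam']))
def ray(uv,z,K,P):
    d=P[:3,:3]@np.linalg.inv(K)@np.array([uv[0],uv[1],1.]); o=P[:3,3]
    return o+d*(z-o[2])/d[2]
def proj(X,K,P):
    X=np.atleast_2d(X); c=(X-P[:3,3])@P[:3,:3]; p=c@K.T; return p[:,:2]/p[:,2:]
E
python3 - <<'E'
from h import *
import bench; print([a for a in dir(bench) if not a.startswith('_')])
for k in dir(bench):
    v=getattr(bench,k)
    if isinstance(v,(int,float)): print(k,v)
K,P=cam('top')
f=lambda x,y:(195+x/8.5,140+y/8.5)
print('collar',ray(f(537,222),110,K,P))
for n,x,y,z in [('TL',150,145,54),('TR',625,128,54),('BR',632,345,54),('BL',157,370,54),('covL',197,250,58),('covR',335,240,58)]:
    print(n,ray(f(x,y),z,K,P))
E
```

```text
['PlanningError', 'camera_model', 'grip_depth', 'hand_in', 'sense', 'snapshot']
grip_depth 18.700000000000003
collar [511.74674915  -9.25249146 110.        ]
TL [553.57457078 159.71035226  54.        ]
TR [557.97471618 -47.95549242  54.        ]
BR [462.96118266 -49.56661522  54.        ]
BL [455.03449412 157.54991698  54.        ]
covL [506.86609845 139.20763647  58.        ]
covR [510.35654887  79.06956684  58.        ]
```

step_arm --plan '[{"tx":-2.88,"ty":-2.375},{"tx":-2.88,"ty":-2.375},{"tx":-2.88,"ty":-2.375},{"tx":-2.88,"ty":-2.375},{"tx":-2.88,"ty":-2.375},{"tx":-2.88,"ty":-2.375},{"tx":-2.88,"ty":-2.375},{"tx":-2.88,"ty":-2.375}]'

```text
invalid input
```

step_arm --plan '[{"tx":-2.88,"ty":-2.375},{"tx":-2.88,"ty":-2.375},{"tx":-2.88,"ty":-2.375},{"tx":-2.88,"ty":-2.375},{"tx":-2.88,"ty":-2.375},{"tx":-2.88,"ty":-2.375},{"tx":-2.88,"ty":-2.375},{"tx":-2.88,"ty":-2.375}]'

```text
invalid input
```

step_arm --plan '[{"az":7,"grip":0},{"az":7},{"az":7},{"az":7},{"az":7},{"az":7},{"az":7},{"az":7}]'

```text
invalid input
```

step_arm --plan '[{"az":7},{"az":6.5},{},{}]'

```text
invalid input
```

Run:
```python
from h import *
s=sense(); print(s['time'],s['tool_pos'],s['tcp_rot'],s['joint_pos'],s['finger_gap'],s['ft_force'])
K,P=cam('wrist'); np.savez('w1.npz',K=K,P=P)
im=snapshot('wrist'); cv2.imwrite('pics/w1.png',cv2.resize(im[:,:,::-1],(768,576),interpolation=cv2.INTER_CUBIC)); cv2.imwrite('pics/w1raw.png',im[:,:,::-1])
```

```text
0.15 [192.9766439  567.65286162 230.47058029] [-1.79915551e+02 -6.94417516e-03  1.61219563e+02] [ 6.63256219e+01  7.50526025e+00  8.53163955e+01 -2.85931213e-04
  8.72630776e+01 -4.89393268e+00] 85.29376505024972 [ 0.84562275  0.33514485 -0.01819356]
```

View pics/w1.png

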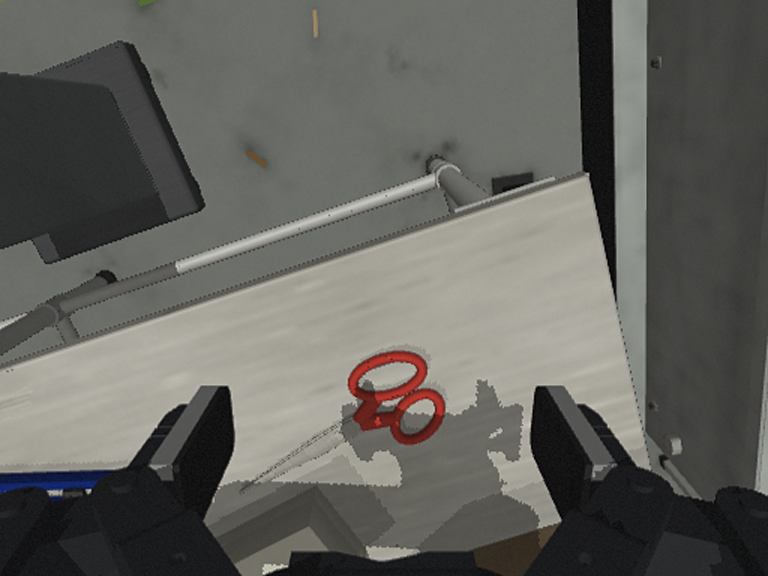

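step_arm --plan '[{"grip":8.5,"tx":-2.88,"ty":-2.375,"tz":0,"ax":0,"ay":0,"az":0},{"grip":8.5,"tx":-2.88,"ty":-2.375,"tz":0,"ax":0,"ay":0,"az":0},{"grip":8.5,"tx":-2.88,"ty":-2.375,"tz":0,"ax":0,"ay":0,"az":0},{"grip":8.5,"tx":-2.88,"ty":-2.375,"tz":0,"ax":0,"ay":0,"az":0},{"grip":8.5,"tx":-2.88,"ty":-2.375,"tz":0,"ax":0,"ay":0,"az":0},{"grip":8.5,"tx":-2.88,"ty":-2.375,"tz":0,"ax":0,"ay":0,"az":0},{"grip":8.5,"tx":-2.88,"ty":-2.375,"tz":0,"ax":0,"ay":0,"az":0},{"grip":8.5,"tx":-2.88,"ty":-2.375,"tz":0,"ax":0,"ay":0,"az":0}]'

```text
time: 0.87
tool_pos: [350.6, 312.4, 231.3]
tcp_rot: [180.0, 0.0, 161.2]
ft_force: [0.7, 0.4, 0.2]
finger_gap: 85.0
```

step_arm --plan '[{"grip":0,"tx":-2.88,"ty":-2.375,"tz":0,"ax":0,"ay":0,"az":0},{"grip":0,"tx":-2.88,"ty":-2.375,"tz":0,"ax":0,"ay":0,"az":0},{"grip":0,"tx":-2.88,"ty":-2.375,"tz":0,"ax":0,"ay":0,"az":0},{"grip":0,"tx":-2.88,"ty":-2.375,"tz":0,"ax":0,"ay":0,"az":0},{"grip":0,"tx":-2.88,"ty":-2.375,"tz":0,"ax":0,"ay":0,"az":0},{"grip":0,"tx":-2.88,"ty":-2.375,"tz":0,"ax":0,"ay":0,"az":0},{"grip":0,"tx":-2.88,"ty":-2.375,"tz":0,"ax":0,"ay":0,"az":0},{"grip":0,"tx":-2.88,"ty":-2.375,"tz":0,"ax":0,"ay":0,"az":0}]'

```text
time: 1.53
tool_pos: [507.6, 58.1, 231.3]
tcp_rot: [180.0, 0.0, 161.2]
ft_force: [0.5, 0.6, -0.6]
finger_gap: 0.1
```

step_arm --plan '[{"grip":0,"tx":0,"ty":0,"tz":0,"ax":0,"ay":0,"az":7},{"grip":0,"tx":0,"ty":0,"tz":0,"ax":0,"ay":0,"az":7},{"grip":0,"tx":0,"ty":0,"tz":0,"ax":0,"ay":0,"az":7},{"grip":0,"tx":0,"ty":0,"tz":0,"ax":0,"ay":0,"az":7},{"grip":0,"tx":0,"ty":0,"tz":0,"ax":0,"ay":0,"az":7},{"grip":0,"tx":0,"ty":0,"tz":0,"ax":0,"ay":0,"az":7},{"grip":0,"tx":0,"ty":0,"tz":0,"ax":0,"ay":0,"az":7},{"grip":0,"tx":0,"ty":0,"tz":0,"ax":0,"ay":0,"az":7}]'

```text
time: 2.2
tool_pos: [506.9, 59.9, 231.1]
tcp_rot: [-180.0, -0.0, 104.9]
ft_force: [-0.4, 0.1, -1.2]
finger_gap: -0.0
```

step_arm --plan '[{"grip":0,"tx":0,"ty":0,"tz":0,"ax":0,"ay":0,"az":7},{"grip":0,"tx":0,"ty":0,"tz":0,"ax":0,"ay":0,"az":6.5},{"grip":0,"tx":0,"ty":0,"tz":0,"ax":0,"ay":0,"az":0},{"grip":0,"tx":0,"ty":0,"tz":0,"ax":0,"ay":0,"az":0}]'

```text
time: 2.53
tool_pos: [507.0, 59.9, 231.2]
tcp_rot: [-180.0, -0.0, 91.9]
ft_force: [0.3, 0.7, 0.3]
finger_gap: 0.0
```

Run:
```python
from h import *
s=sense(); print(s['time'],s['tool_pos'],s['tcp_rot'],s['joint_pos'],s['finger_gap'],s['ft_force'])
K,P=cam('wrist'); np.savez('w1.npz',K=K,P=P)
im=snapshot('wrist'); cv2.imwrite('pics/w2.png',cv2.resize(im[:,:,::-1],(768,576),interpolation=cv2.INTER_CUBIC)); cv2.imwrite('pics/w2raw.png',im[:,:,::-1])
```

```text
2.5333 [506.96675204  59.93777022 231.15149706] [-1.79985391e+02 -6.82125503e-04  9.19244985e+01] [ 9.86241720e-01 -6.48081764e+00  9.93152068e+01  4.43343159e-04
  8.71802294e+01 -9.38278784e-01] 0.01140627366661343 [0.28011624 0.67681334 0.3466527 ]
```

View pics/w2.png

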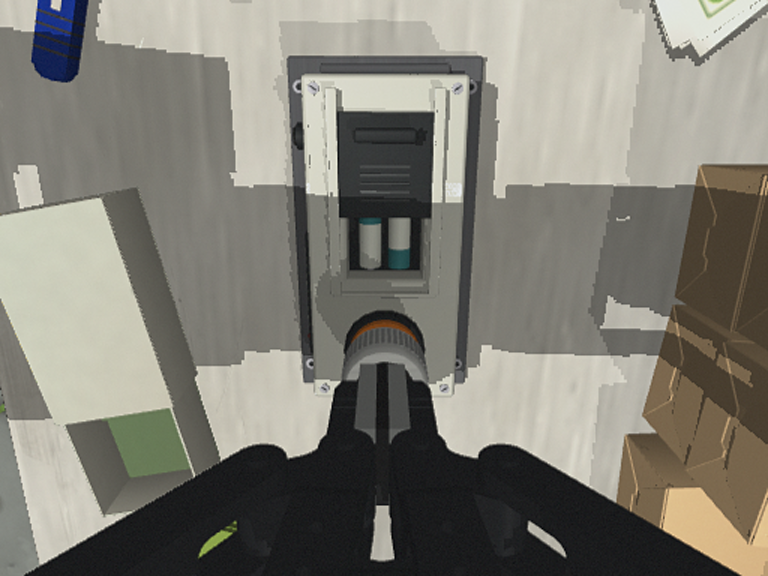

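Run:
```python
from h import *
d=np.load('w1.npz');K,P=d['K'],d['P']
im=cv2.imread('pics/w2raw.png')
cv2.imwrite('pics/w2z.png',cv2.resize(im[40:150,190:320],None,fx=5.5,fy=5.5,interpolation=cv2.INTER_CUBIC))
cv2.imwrite('pics/w2y.png',cv2.resize(im[170:270,190:320],None,fx=5.5,fy=5.5,interpolation=cv2.INTER_CUBIC))
g=lambda u,v,z: ray((u/1.5,v/1.5),z,K,P)
for n,u,v,z in [('ribL',355,135,70),('ribR',425,135,70),('caseTL',302,75,54),('caseTR',468,75,54),('caseBR',454,395,54),('caseBL',315,395,54)]: print(n,g(u,v,z).round(1))
```

```text
ribL [489.7 130.1  70. ]
ribR [528.8 131.5  70. ]
caseTL [458.2 161.3  54. ]
caseTR [552.6 164.6  54. ]
caseBR [560.7 -40.9  54. ]
caseBL [464.6 -44.2  54. ]
```

View pics/w2z.png

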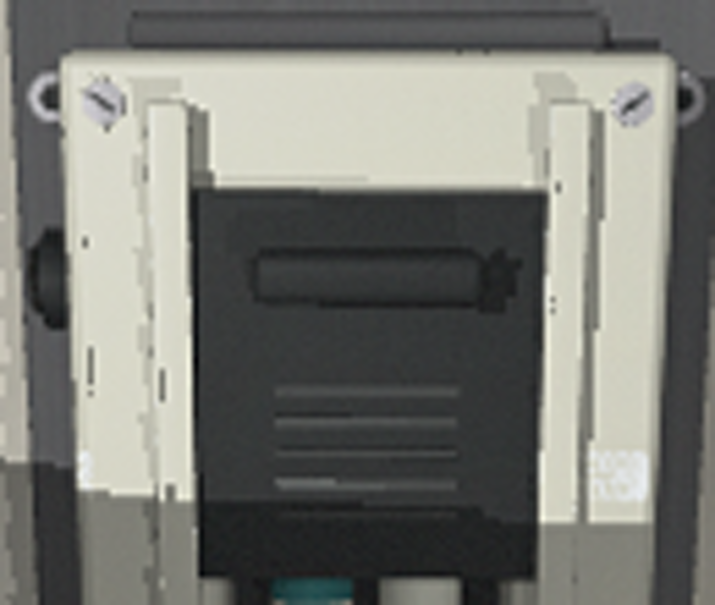

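View pics/w2y.png

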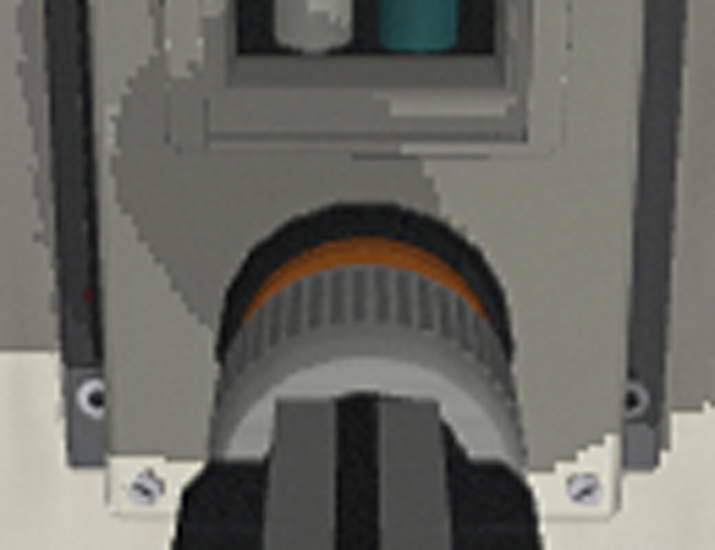

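step_arm --plan '[{"grip":0,"tx":3.2,"ty":0.05,"tz":0,"ax":0,"ay":0,"az":0},{"grip":0,"tx":3.2,"ty":0.05,"tz":0,"ax":0,"ay":0,"az":0},{"grip":0,"tx":3.2,"ty":0.05,"tz":0,"ax":0,"ay":0,"az":0},{"grip":0,"tx":0,"ty":0,"tz":3.8,"ax":0,"ay":0,"az":0},{"grip":0,"tx":0,"ty":0,"tz":3.8,"ax":0,"ay":0,"az":0},{"grip":0,"tx":0,"ty":0,"tz":3.8,"ax":0,"ay":0,"az":0},{"grip":0,"tx":0,"ty":0,"tz":2.6,"ax":0,"ay":0,"az":0},{"grip":0,"tx":0,"ty":0,"tz":0,"ax":0,"ay":0,"az":0}]'

```text
time: 3.25
tool_pos: [500.6, 155.1, 84.4]
tcp_rot: [-179.4, 0.1, 91.9]
ft_force: [-0.4, -0.7, -0.8]
finger_gap: 0.2
```

Run:
```python
from h import *
s=sense(); print(s['time'],s['tool_pos'],s['tcp_rot'],s['finger_gap'],s['ft_force'])
K,P=cam('wrist'); np.savez('w3.npz',K=K,P=P)
im=snapshot('wrist'); cv2.imwrite('pics/w3.png',cv2.resize(im[:,:,::-1],(768,576),interpolation=cv2.INTER_CUBIC))
```

```text
3.25 [500.62838908 155.05257774  84.39077122] [-1.79361789e+02  1.10352293e-01  9.19209740e+01] 0.16898915087848038 [-0.40235523 -0.68659205 -0.83370969]
```

View pics/w3.png

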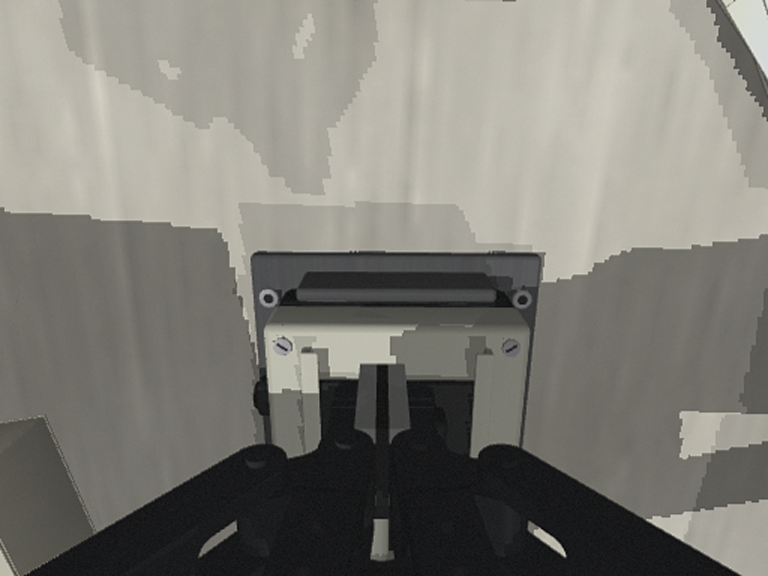

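step_arm --plan '[{"grip":0,"tx":0,"ty":0,"tz":0.8,"ax":0,"ay":0,"az":0},{"grip":0,"tx":0,"ty":0,"tz":0.8,"ax":0,"ay":0,"az":0},{"grip":0,"tx":0,"ty":0,"tz":0.4,"ax":0,"ay":0,"az":0},{"grip":0,"tx":0,"ty":0,"tz":0,"ax":0,"ay":0,"az":0},{"grip":0,"tx":0,"ty":0,"tz":0,"ax":0,"ay":0,"az":0}]'

```text
time: 3.72
tool_pos: [506.2, 156.0, 72.0]
tcp_rot: [179.9, -0.0, 91.7]
ft_force: [-0.3, 0.1, 0.5]
finger_gap: -0.0
```

step_arm --plan '[{"grip":0,"tx":0,"ty":0.1,"tz":0.4,"ax":0,"ay":0,"az":0},{"grip":0,"tx":0,"ty":0.1,"tz":0.4,"ax":0,"ay":0,"az":0},{"grip":0,"tx":0,"ty":0,"tz":0.1,"ax":0,"ay":0,"az":0},{"grip":0,"tx":0,"ty":0,"tz":0,"ax":0,"ay":0,"az":0},{"grip":0,"tx":0,"ty":0,"tz":0,"ax":0,"ay":0,"az":0}]'

```text
time: 4.13
tool_pos: [507.6, 156.0, 62.1]
tcp_rot: [-180.0, 0.0, 91.7]
ft_force: [0.5, 0.6, 0.5]
finger_gap: -0.2
```

step_arm --plan '[{"grip":0,"tx":-0.8,"ty":0,"tz":0,"ax":0,"ay":0,"az":0},{"grip":0,"tx":-0.8,"ty":0,"tz":0,"ax":0,"ay":0,"az":0},{"grip":0,"tx":-0.8,"ty":0,"tz":0,"ax":0,"ay":0,"az":0},{"grip":0,"tx":0,"ty":0,"tz":0,"ax":0,"ay":0,"az":0}]'

```text
time: 4.47
tool_pos: [508.6, 130.4, 62.4]
tcp_rot: [180.0, 0.0, 91.7]
ft_force: [-0.4, -0.0, 0.4]
finger_gap: 0.1
```

step_arm --plan '[{"grip":0,"tx":-0.8,"ty":0,"tz":0,"ax":0,"ay":0,"az":0},{"grip":0,"tx":-0.8,"ty":0,"tz":0,"ax":0,"ay":0,"az":0},{"grip":0,"tx":-0.8,"ty":0,"tz":0,"ax":0,"ay":0,"az":0},{"grip":0,"tx":0,"ty":0,"tz":0,"ax":0,"ay":0,"az":0}]'

```text
time: 4.8
tool_pos: [509.3, 106.3, 62.3]
tcp_rot: [180.0, 0.0, 91.7]
ft_force: [0.5, -0.9, -0.1]
finger_gap: 0.2
```

Run:
```python
from h import *
s=sense(); print(s['time'],s['tool_pos'],s['ft_force'])
im=snapshot('scene'); cv2.imwrite('pics/s4.png',cv2.resize(im[155:225,225:315,::-1],None,fx=8,fy=8,interpolation=cv2.INTER_CUBIC))
im=snapshot('wrist'); cv2.imwrite('pics/w4.png',cv2.resize(im[:,:,::-1],(768,576),interpolation=cv2.INTER_CUBIC))
```

```text
4.8 [509.26109036 106.34494489  62.34669177] [ 0.54584484 -0.86074528 -0.06056492]
```

View pics/s4.png

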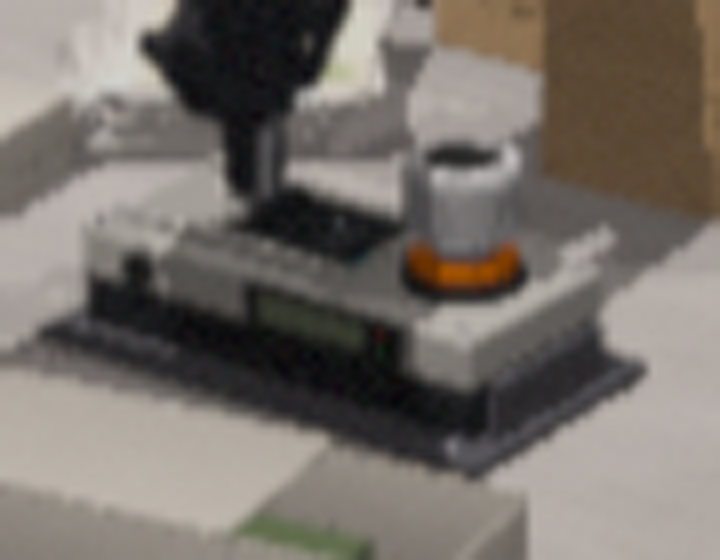

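View pics/w4.png

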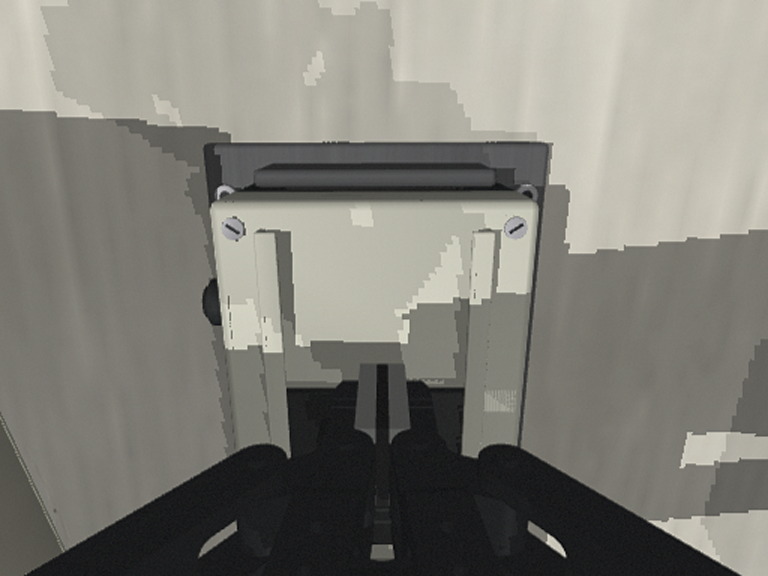

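step_arm --plan '[{"grip":0,"tx":-0.2,"ty":0,"tz":0,"ax":0,"ay":0,"az":0},{"grip":0,"tx":-0.2,"ty":0,"tz":0,"ax":0,"ay":0,"az":0},{"grip":0,"tx":0,"ty":0,"tz":0,"ax":0,"ay":0,"az":0}]'

```text
time: 5.15
tool_pos: [509.2, 104.0, 62.2]
tcp_rot: [-180.0, 0.0, 91.7]
ft_force: [-0.2, 0.1, -0.6]
finger_gap: 0.0
```

step_arm --plan '[{"grip":0,"tx":-0.15,"ty":0,"tz":0,"ax":0,"ay":0,"az":0},{"grip":0,"tx":0,"ty":0,"tz":0,"ax":0,"ay":0,"az":0}]'

```text
time: 5.32
tool_pos: [509.2, 102.6, 62.3]
tcp_rot: [-180.0, -0.0, 91.7]
ft_force: [-0.1, 0.2, -0.0]
finger_gap: 0.2
```

step_arm --plan '[{"grip":0,"tx":-0.15,"ty":0,"tz":0,"ax":0,"ay":0,"az":0},{"grip":0,"tx":0,"ty":0,"tz":0,"ax":0,"ay":0,"az":0}]'

```text
time: 5.48
tool_pos: [509.3, 101.0, 62.3]
tcp_rot: [-180.0, 0.0, 91.7]
ft_force: [0.4, 1.3, 0.4]
finger_gap: -0.1
```

step_arm --plan '[{"grip":0,"tx":-0.15,"ty":0,"tz":0,"ax":0,"ay":0,"az":0},{"grip":0,"tx":0,"ty":0,"tz":0,"ax":0,"ay":0,"az":0}]'

```text
time: 5.65
tool_pos: [509.3, 99.4, 62.2]
tcp_rot: [-180.0, 0.0, 91.7]
ft_force: [-0.2, 1.1, -0.3]
finger_gap: 0.2
```

step_arm --plan '[{"grip":0,"tx":-0.15,"ty":0,"tz":0,"ax":0,"ay":0,"az":0},{"grip":0,"tx":0,"ty":0,"tz":0,"ax":0,"ay":0,"az":0}]'

```text
time: 5.82
tool_pos: [509.4, 99.0, 62.3]
tcp_rot: [180.0, -0.1, 91.7]
ft_force: [-0.2, 6.7, -0.2]
finger_gap: 0.5
```

step_arm --plan '[{"grip":0,"tx":-0.15,"ty":0,"tz":0,"ax":0,"ay":0,"az":0},{"grip":0,"tx":0,"ty":0,"tz":0,"ax":0,"ay":0,"az":0}]'

```text
time: 5.98
tool_pos: [509.4, 98.8, 62.4]
tcp_rot: [180.0, -0.2, 91.7]
ft_force: [-0.6, 13.4, -0.1]
finger_gap: 0.3
```

step_arm --plan '[{"grip":0,"tx":-0.15,"ty":0,"tz":0,"ax":0,"ay":0,"az":0},{"grip":0,"tx":0,"ty":0,"tz":0,"ax":0,"ay":0,"az":0}]'

```text
time: 6.15
tool_pos: [509.4, 98.6, 62.5]
tcp_rot: [180.0, -0.4, 91.7]
ft_force: [-0.1, 20.0, 0.3]
finger_gap: -0.0
```

step_arm --plan '[{"grip":0,"tx":0.7,"ty":0,"tz":0,"ax":0,"ay":0,"az":0},{"grip":0,"tx":0.8,"ty":0,"tz":0,"ax":0,"ay":0,"az":0},{"grip":0,"tx":0,"ty":0,"tz":-2.5,"ax":0,"ay":0,"az":0},{"grip":0,"tx":0,"ty":0,"tz":-3.5,"ax":0,"ay":0,"az":0},{"grip":8.5,"tx":0,"ty":0,"tz":-3.5,"ax":0,"ay":0,"az":0},{"grip":8.5,"tx":-2,"ty":0,"tz":-1.5,"ax":0,"ay":0,"az":0},{"grip":8.5,"tx":-3,"ty":0,"tz":0,"ax":0,"ay":0,"az":0},{"grip":8.5,"tx":-3,"ty":0,"tz":0,"ax":0,"ay":0,"az":0}]'

```text
time: 6.82
tool_pos: [512.8, 29.6, 174.6]
tcp_rot: [179.8, 0.1, 91.8]
ft_force: [0.2, 0.4, -0.3]
finger_gap: 48.2
```

step_arm --plan '[{"grip":8.5,"tx":-2,"ty":0,"tz":0,"ax":0,"ay":0,"az":0},{"grip":8.5,"tx":-1.2,"ty":0,"tz":0,"ax":0,"ay":0,"az":0},{"grip":8.5,"tx":0,"ty":0,"tz":0,"ax":0,"ay":0,"az":0},{"grip":8.5,"tx":0,"ty":0,"tz":0,"ax":0,"ay":0,"az":0}]'

```text
time: 7.15
tool_pos: [512.4, -2.0, 172.1]
tcp_rot: [-180.0, -0.0, 91.6]
ft_force: [-0.4, -0.4, -1.2]
finger_gap: 85.3
```

Run:
```python
from h import *
s=sense(); print(s['time'],s['tool_pos'],s['tcp_rot'],s['joint_pos'],s['ft_force'],s['finger_gap'])
K,P=cam('wrist'); np.savez('w5.npz',K=K,P=P)
im=snapshot('wrist'); cv2.imwrite('pics/w5raw.png',im[:,:,::-1]);cv2.imwrite('pics/w5.png',cv2.resize(im[:,:,::-1],(768,576),interpolation=cv2.INTER_CUBIC))
```

```text
7.15 [512.38157338  -2.04026641 172.14870092] [-1.79980878e+02 -1.30408861e-02  9.16295031e+01] [-5.97042279e+00 -4.11442852e+00  1.03315947e+02  1.05322577e-02
  8.08191600e+01 -7.60161042e+00] [-0.36105296 -0.3603569  -1.1508887 ] 85.26724867107684
```

View pics/w5.png

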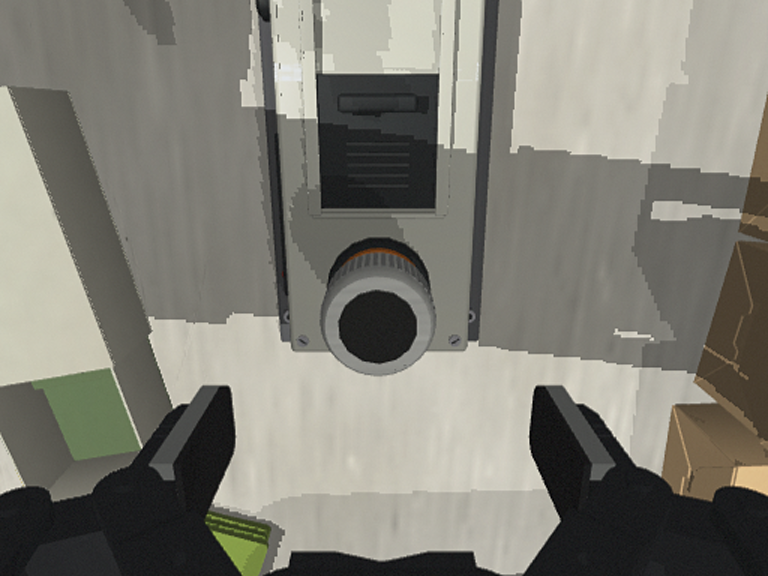

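Run:
```python
from h import *
d=np.load('w5.npz');K,P=d['K'],d['P']
g=lambda u,v,z: ray((u/1.5,v/1.5),z,K,P).round(1)
for z in (108,110): print('disc',g(377.5,326,z), 'top sides', g(321,320,z),g(435,320,z))
print('rib',g(340,103,70),g(419,103,70))
print('TCP proj',proj(T_tool()[:3,3],K,P)*1.5)
im=cv2.imread('pics/w5raw.png'); im=cv2.resize(im,(768,576),interpolation=cv2.INTER_CUBIC)
t=np.linspace(0,2*np.pi,60)
for c in [(511.7,-8.5)]:
    for z,col,r in [(110,(0,0,255),25.5),(78,(0,255,0),25.5),(62,(255,0,0),27)]:
        X=np.c_[c[0]+r*np.cos(t),c[1]+r*np.sin(t),0*t+z]; cv2.polylines(im,[(proj(X,K,P)*1.5).astype(int)],True,col,1)
cv2.imwrite('pics/w5o.png',cv2.resize(im[200:400,270:490],None,fx=3,fy=3))
```

```text
disc [510.8  -6.6 108. ] top sides [486.7  -4.5 108. ] [535.1  -3.1 108. ]
disc [510.8  -5.7 110. ] top sides [486.9  -3.7 110. ] [534.9  -2.3 110. ]
rib [491.5  83.5  70. ] [526.4  84.6  70. ]
TCP proj [[381.7764974  390.52947064]]
```

View pics/w5o.png

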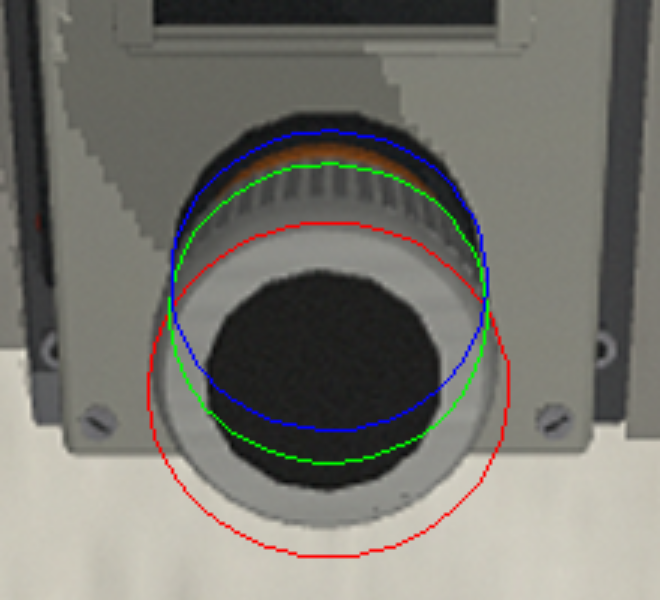

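step_arm --plan '[{"grip":8.5,"tx":-0.45,"ty":-0.12,"tz":0,"ax":0,"ay":0,"az":0},{"grip":8.5,"tx":0,"ty":0,"tz":2,"ax":0,"ay":0,"az":0},{"grip":8.5,"tx":0,"ty":0,"tz":2,"ax":0,"ay":0,"az":0},{"grip":8.5,"tx":0,"ty":0,"tz":2,"ax":0,"ay":0,"az":0},{"grip":8.5,"tx":0,"ty":0,"tz":2,"ax":0,"ay":0,"az":0},{"grip":8.5,"tx":0,"ty":0,"tz":1,"ax":0,"ay":0,"az":0},{"grip":8.5,"tx":0,"ty":0,"tz":0,"ax":0,"ay":0,"az":0},{"grip":8.5,"tx":0,"ty":0,"tz":0,"ax":0,"ay":0,"az":0}]'

```text
time: 7.87
tool_pos: [511.1, -6.0, 82.2]
tcp_rot: [-179.9, -0.0, 91.8]
ft_force: [0.0, 0.4, 0.9]
finger_gap: 85.1
```

Run:
```python
from h import *
s=sense(); print(s['time'],s['tool_pos'],s['tcp_rot'],s['ft_force'],s['wrist_torque'],s['finger_gap'])
im=snapshot('wrist'); cv2.imwrite('pics/w6.png',cv2.resize(im[:,:,::-1],(768,576),interpolation=cv2.INTER_CUBIC))
```

```text
7.8667 [511.05233778  -5.99851522  82.2144513 ] [-1.79933935e+02 -8.71678925e-03  9.17645295e+01] [0.0073178  0.37992446 0.86158792] [ 0.02346739 -0.0143856   0.03003131] 85.05774247468224
```

View pics/w6.png

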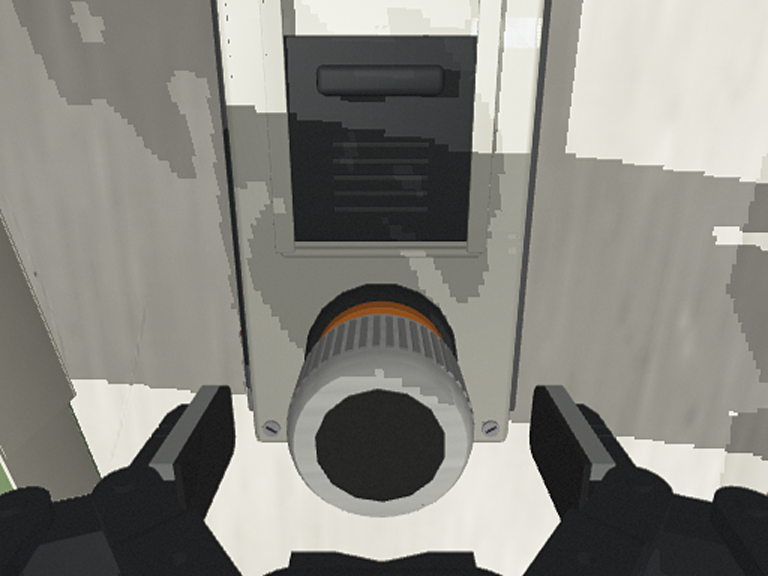

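Run:
```python
from h import *
K,P=cam('wrist'); p=sense()['tool_pos']
for z in(110,108): print(proj([p[0],p[1],z],K,P)*1.5, ray((380/1.5,445/1.5),z,K,P))
```

```text
[[382.03080888 444.73068523]] [511.43828766  -6.30466507 110.        ]
[[382.00907375 440.14171354]] [511.47975186  -7.70695878 108.        ]
```

step_arm --newtons 30 --plan '[{"grip":4.5,"tx":0,"ty":0,"tz":0,"ax":0,"ay":0,"az":0},{"grip":4.5,"tx":0,"ty":0,"tz":0,"ax":0,"ay":0,"az":0},{"grip":4.5,"tx":0,"ty":0,"tz":0,"ax":0,"ay":0,"az":0},{"grip":4.5,"tx":0,"ty":0,"tz":0,"ax":0,"ay":0,"az":0},{"grip":4.5,"tx":0,"ty":0,"tz":0,"ax":0,"ay":0,"az":0},{"grip":4.5,"tx":0,"ty":0,"tz":0,"ax":0,"ay":0,"az":0}]'

```text
time: 8.42
tool_pos: [511.8, -6.6, 83.5]
tcp_rot: [179.9, 0.0, 91.7]
ft_force: [-3.0, 0.5, 5.8]
finger_gap: 49.7
```

step_arm --plan '[{"grip":4.5,"tx":0,"ty":-0.05,"tz":0.05,"ax":0,"ay":0,"az":5},{"grip":4.5,"tx":0,"ty":0,"tz":0,"ax":0,"ay":0,"az":5},{"grip":4.5,"tx":0,"ty":0,"tz":0,"ax":0,"ay":0,"az":5},{"grip":4.5,"tx":0,"ty":0,"tz":0,"ax":0,"ay":0,"az":0}]'

```text
time: 8.75
tool_pos: [511.7, -6.8, 83.3]
tcp_rot: [179.9, 0.0, 76.4]
ft_force: [-1.2, 1.1, 4.9]
finger_gap: 49.4
```

Run:
```python
from h import *
s=sense(); print(s['time'],s['tool_pos'],s['tcp_rot'],s['ft_force'],s['wrist_torque'],s['finger_gap'])
im=snapshot('wrist'); cv2.imwrite('pics/w7.png',cv2.resize(im[:,:,::-1],(768,576),interpolation=cv2.INTER_CUBIC))
```

```text
8.75 [511.73559333  -6.81840628  83.2554414 ] [1.79882168e+02 3.42289703e-03 7.63863881e+01] [-1.22620536  1.09787384  4.89156886] [-0.04519479  0.28662102 -0.0064839 ] 49.36716008121265
```

View pics/w7.png

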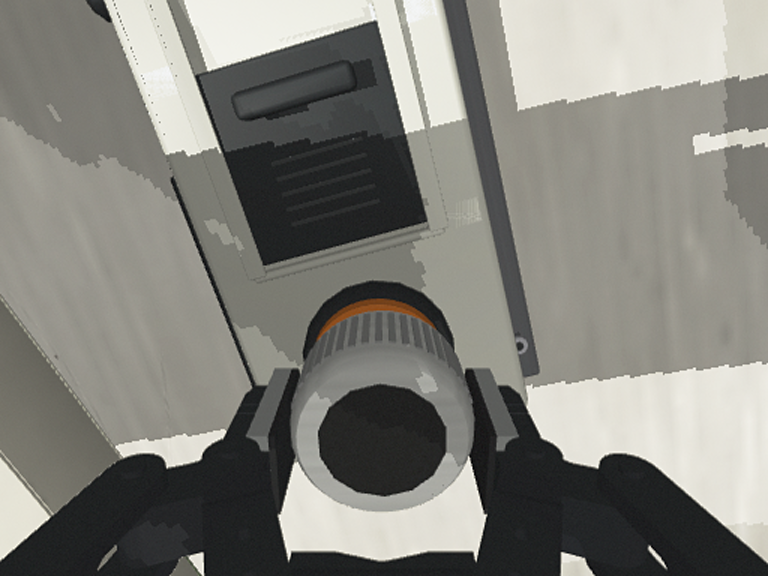

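step_arm --plan '[{"grip":4.5,"tx":0,"ty":0,"tz":0.05,"ax":0,"ay":0,"az":4},{"grip":4.5,"tx":0,"ty":0,"tz":0,"ax":0,"ay":0,"az":4},{"grip":4.5,"tx":0,"ty":0,"tz":0,"ax":0,"ay":0,"az":0}]'

```text
time: 9.05
tool_pos: [511.2, -6.6, 81.9]
tcp_rot: [179.9, -0.0, 68.5]
ft_force: [0.3, -0.7, -0.9]
finger_gap: 49.0
```

step_arm --plan '[{"grip":4.5,"tx":0,"ty":0,"tz":0,"ax":0,"ay":0,"az":4},{"grip":4.5,"tx":0,"ty":0,"tz":0,"ax":0,"ay":0,"az":4},{"grip":4.5,"tx":0,"ty":0,"tz":0,"ax":0,"ay":0,"az":0}]'

```text
time: 9.3
tool_pos: [510.9, -6.5, 81.4]
tcp_rot: [180.0, -0.0, 60.7]
ft_force: [1.0, 0.5, -0.9]
finger_gap: 49.0
```

Run:
```python
from h import *
s=sense(); print(s['time'],s['tool_pos'],s['tcp_rot'],s['ft_force'],s['wrist_torque'],s['finger_gap'])
im=snapshot('wrist'); cv2.imwrite('pics/w8.png',cv2.resize(im[:,:,::-1],(768,576),interpolation=cv2.INTER_CUBIC))
```

```text
9.3 [510.91946684  -6.50273768  81.44689953] [ 1.79990298e+02 -4.23759817e-03  6.06560383e+01] [ 0.9593761   0.46546287 -0.91429955] [ 0.02954939 -0.00323845 -0.01344051] 49.00639976787137
```

View pics/w8.png

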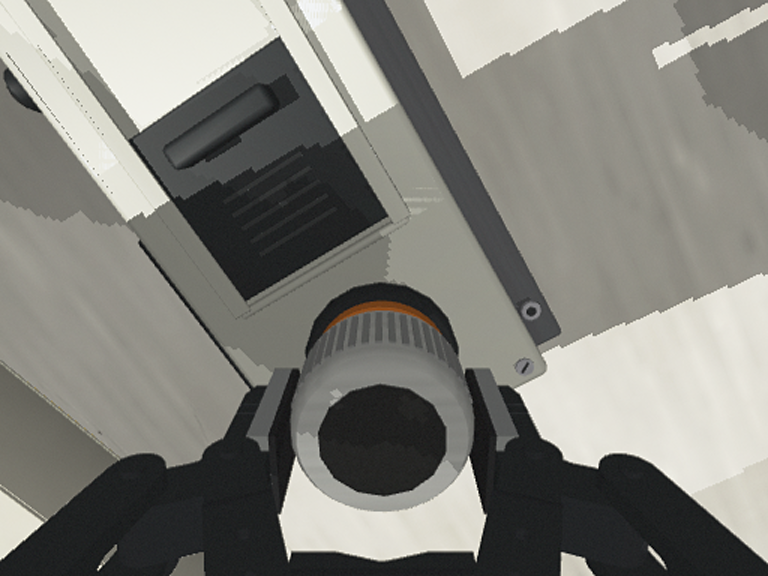

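step_arm --plan '[{"grip":4.5,"tx":0,"ty":0,"tz":0.15,"ax":0,"ay":0,"az":0},{"grip":4.5,"tx":0,"ty":0,"tz":0.15,"ax":0,"ay":0,"az":0},{"grip":4.5,"tx":0,"ty":0,"tz":0,"ax":0,"ay":0,"az":0}]'

```text
time: 9.6
tool_pos: [510.6, -6.4, 77.9]
tcp_rot: [-180.0, 0.0, 60.8]
ft_force: [-0.1, -0.0, -0.6]
finger_gap: 49.2
```

step_arm --newtons 60 --plan '[{"grip":4.5,"tx":0,"ty":0,"tz":0.15,"ax":0,"ay":0,"az":0},{"grip":4.5,"tx":0,"ty":0,"tz":0.15,"ax":0,"ay":0,"az":0},{"grip":4.5,"tx":0,"ty":0,"tz":0,"ax":0,"ay":0,"az":0}]'

```text
time: 9.85
tool_pos: [510.6, -6.5, 74.8]
tcp_rot: [-180.0, 0.0, 60.7]
ft_force: [0.0, -0.3, 0.1]
finger_gap: 48.5
```

step_arm --plan '[{"grip":4.5,"tx":0,"ty":0,"tz":0.15,"ax":0,"ay":0,"az":0},{"grip":4.5,"tx":0,"ty":0,"tz":0.15,"ax":0,"ay":0,"az":0},{"grip":4.5,"tx":0,"ty":0,"tz":0,"ax":0,"ay":0,"az":0}]'

```text
time: 10.1
tool_pos: [511.0, -6.5, 72.4]
tcp_rot: [180.0, -0.0, 60.7]
ft_force: [-2.2, -0.3, 4.1]
finger_gap: 48.4
```

Run:
```python
from h import *
s=sense(); print(s['time'],s['tool_pos'],s['tcp_rot'],s['ft_force'],s['wrist_torque'],s['finger_gap'])
im=snapshot('wrist'); cv2.imwrite('pics/w9.png',cv2.resize(im[:,:,::-1],(768,576),interpolation=cv2.INTER_CUBIC))
```

```text
10.1 [510.99140766  -6.51329366  72.40598447] [ 1.79988575e+02 -3.30688852e-03  6.07244595e+01] [-2.23817822 -0.33601568  4.06287672] [-0.00887051  0.298962   -0.04353488] 48.38352493556705
```

View pics/w9.png

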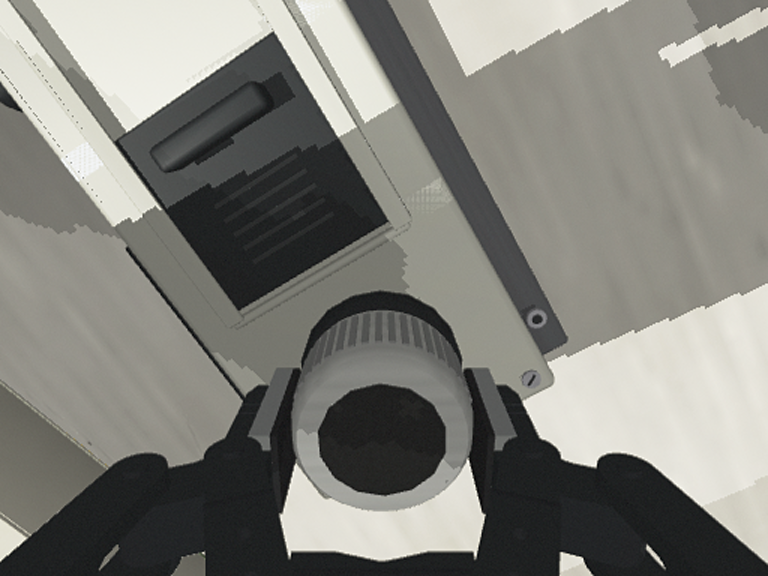

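step_arm --plan '[{"grip":4.5,"tx":0,"ty":0,"tz":0.15,"ax":0,"ay":0,"az":0},{"grip":4.5,"tx":0,"ty":0,"tz":0.15,"ax":0,"ay":0,"az":0},{"grip":4.5,"tx":0,"ty":0,"tz":0,"ax":0,"ay":0,"az":0}]'

```text
time: 10.4
tool_pos: [511.1, -6.5, 69.6]
tcp_rot: [180.0, -0.0, 60.7]
ft_force: [-3.1, 0.0, 8.0]
finger_gap: 48.5
```

step_arm --plan '[{"grip":4.5,"tx":0,"ty":0,"tz":0.15,"ax":0,"ay":0,"az":0},{"grip":4.5,"tx":0,"ty":0,"tz":0.1,"ax":0,"ay":0,"az":0},{"grip":4.5,"tx":0,"ty":0,"tz":0,"ax":0,"ay":0,"az":0}]'

```text
time: 10.65
tool_pos: [511.2, -6.5, 68.8]
tcp_rot: [180.0, -0.0, 60.7]
ft_force: [-11.0, 0.8, 21.8]
finger_gap: 48.5
```

step_arm --plan '[{"grip":4.5,"tx":0,"ty":0,"tz":0.1,"ax":0,"ay":0,"az":0},{"grip":4.5,"tx":0,"ty":0,"tz":0,"ax":0,"ay":0,"az":0},{"grip":4.5,"tx":0,"ty":0,"tz":0,"ax":0,"ay":0,"az":0}]'

```text
time: 10.9
tool_pos: [511.3, -6.5, 68.7]
tcp_rot: [180.0, -0.0, 60.7]
ft_force: [-15.4, 2.4, 30.3]
finger_gap: 48.4
```

step_arm --plan '[{"grip":4.5,"tx":-0.07,"ty":-0.13,"tz":-0.05,"ax":0,"ay":0,"az":0},{"grip":4.5,"tx":0,"ty":0,"tz":0,"ax":0,"ay":0,"az":0},{"grip":4.5,"tx":0,"ty":0,"tz":0,"ax":0,"ay":0,"az":0}]'

```text
time: 11.15
tool_pos: [511.1, -6.5, 68.8]
tcp_rot: [179.8, -0.1, 60.7]
ft_force: [-4.9, 0.5, 17.8]
finger_gap: 48.3
```

Run:
```python
from h import *
s=sense(); print(s['time'],s['tool_pos'],s['tcp_rot'],s['ft_force'],s['wrist_torque'],s['finger_gap'],s['qd'].round(2))
im=snapshot('wrist'); cv2.imwrite('pics/w10.png',cv2.resize(im[:,:,::-1],(768,576),interpolation=cv2.INTER_CUBIC))
im=snapshot('scene'); cv2.imwrite('pics/s10.png',cv2.resize(im[130:230,220:320,::-1],None,fx=5.5,fy=5.5,interpolation=cv2.INTER_CUBIC))
im=snapshot('scene'); cv2.imwrite('pics/s11.png',im[:,:,::-1])
im=snapshot('top'); cv2.imwrite('pics/t11.png',im[:,:,::-1])
```

```text
11.15 [511.14836725  -6.49307599  68.82952712] [ 1.79808884e+02 -9.31776702e-02  6.07250923e+01] [-4.9000417   0.5121413  17.82641283] [ 0.21536638  0.97720676 -0.02690932] 48.2803700359251 [-0.03  0.14 -0.07  0.09  0.1  -0.01]
```

View pics/w10.png

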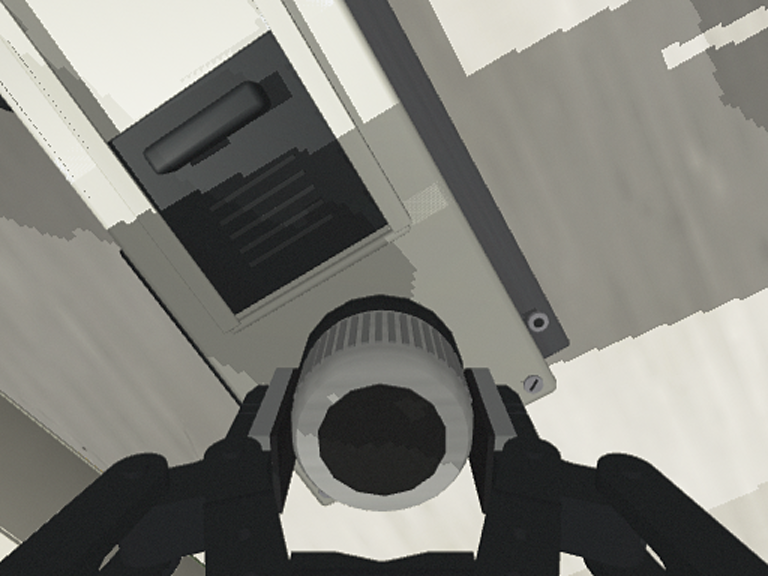

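View pics/s10.png

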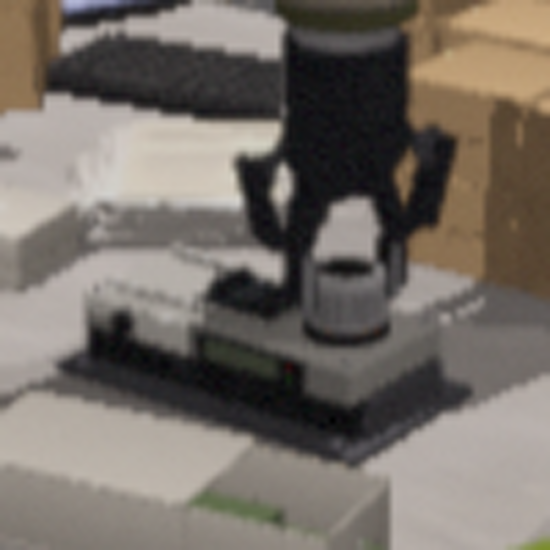

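View pics/t11.png

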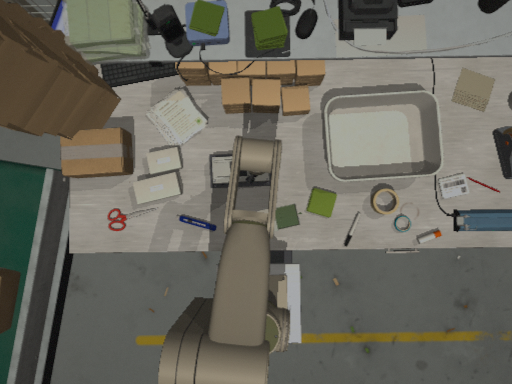

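step_arm --plan '[{"grip":4.5,"tx":0,"ty":0,"tz":0.03,"ax":0,"ay":0,"az":0},{"grip":4.5,"tx":0,"ty":0,"tz":0,"ax":0,"ay":0,"az":0},{"grip":4.5,"tx":0,"ty":0,"tz":0,"ax":0,"ay":0,"az":0},{"grip":4.5,"tx":0,"ty":0,"tz":0,"ax":0,"ay":0,"az":0},{"grip":4.5,"tx":0,"ty":0,"tz":0,"ax":0,"ay":0,"az":0},{"grip":4.5,"tx":0,"ty":0,"tz":0,"ax":0,"ay":0,"az":0},{"grip":4.5,"tx":0,"ty":0,"tz":0,"ax":0,"ay":0,"az":0},{"grip":4.5,"tx":0,"ty":0,"tz":0,"ax":0,"ay":0,"az":0}]'

```text
time: 12.02
tool_pos: [511.2, -6.5, 68.8]
tcp_rot: [179.8, -0.1, 60.7]
ft_force: [-7.6, 0.8, 21.0]
finger_gap: 48.4
```

Run:
```python
from h import *
print(hand_in())
```

```text
the job is handed in; nothing more can be done
None
```

I slid the battery cover shut, turned the collar until it dropped over the pins, and pushed it home. I handed the job in at about 12 s with the gripper still holding the collar down.

- **Cover:** I pushed the rib toward the collar until it hit its stop, and the push force rose from about 1 N to 20 N. A wrist picture afterwards put the rib about 25 mm from the logger's centre, and the cover edge sits against its frame.
- **Collar:** The upward force vanished somewhere between 15 and 23 degrees of turn. I turned on to 31 degrees before checking, then lowered it freely and it met the ring with about 4 N.
- **Home and held:** The last stretch matched the ring's spring (8 N with 0.8 mm left). It then stopped hard at a tool height of 68.8 mm, moving only about 0.1 mm between 18 and 30 N. It was still there, steady at 21 N down, just before hand-in.

Three things were less exact:
- **Drop:** The measured total drop was 14.6 mm against the nominal 15 mm. I put the difference down to the fingers shifting when I raised the grip to 60 N.
- **Side force:** About 8 N of side force remained on the collar.
- **Ring:** A dark-orange sliver of ring still showed in the last scene picture, so "fully down" rests on the force and height readings, not on sight.

In the last top view the other items I could see were where they started. The arm hid part of the table, so I could not check everything.

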